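# Take the side handle off the drill and set its clutch

### The job

The cordless drill is clamped nose up in its cradle, and its side handle is still locked on and hides the clutch collar. Unlock the side handle by turning it anticlockwise (seen from above) until you feel its stop, lift it straight off over the chuck and lay it down flat, right way up and wholly on the rubber mat; then turn the clutch collar clockwise until its pointer clicks in at mark 7 of the scale. Do not drop the handle, and leave the cup, the screwdriver and the pipe sleeve where they are.

Things in the scene. Friction and masses are not known exactly. Their poses are not given: they have to be found in the camera images.
- drill: Blue and black cordless drill, nose up, fixed in a grey cradle. Origin: on its vertical axis at bench level; z up, +x along pistol grip and battery (out to 0.21 m, 120 mm high). Coaxial, heights above the bench: housing 68 mm wide in cradle cheeks (110 mm over their outsides along y, 82 mm high); shoulder 74 mm wide, top at 120; flange 54 mm wide, top at 132; collar 42 mm wide, 133 to 155.
- chuck_top (a point): Centre of the top of the drill's steel chuck (25 mm in diameter, from the collar up), on the axis, 178 mm above the bench.
- collar_axis (a point): Point on the drill's axis at mid height of the clutch collar, 144 mm above the bench. The collar is 42 mm in diameter, 133 to 155 mm above the bench: to grip it keep the fingertips above 133 mm, clear of the flange.
- mark7 (a point): Mark 7 of the scale: nine white radial marks on the shoulder, 33 mm from the axis, 20 degrees (0.35 rad) apart, visible once the side handle is off. Numbered 1 to 9 clockwise seen from above; marks 1, 5 and 9 are longer. Mark 1 lies at the angle pi + 1.4 rad in the drill's frame (anticlockwise from +x), mark 5 at -x, mark 7 at pi - 0.7.
- collar (a joint): Turn of the black ribbed clutch collar (rad), which grows clockwise seen from above. 0 = its white pointer at mark 1, 0.35 per mark, mark 7 = 2.10. It clicks into a detent at every mark (about 0.1 N m to turn on); range -0.15 to 2.95. Starts at mark 1, 2 or 3.
- handle: Loose side handle, 0.36 kg: aluminium ring (73 mm outer, 59 mm inner diameter, 34 mm high) with a rubber grip level along its -x. Origin: centre of the ring's underside, z up. At the start it sits on the shoulder round the collar, two tabs hooked under the flange. It lifts only at its stop or up to 0.3 rad before: 0.7 to 1.15 rad anticlockwise. Raise it 65 mm to clear the chuck.
- handle_grip (a point): Point on the axis of the rubber grip, 58 mm from the ring's centre, 17 mm above its underside: a good place to grip across, near the centre of mass (31 mm from the ring's centre). The grip is 30 mm in diameter, from 42 to 126 mm from the ring's centre.
- handle_end (a point): Centre of the outer face of the end cap (34 mm in diameter), 136 mm from the ring's centre and 17 mm above its underside. Ring and end cap rest on the same plane.
- mat: Flat rubber mat with a grey top, 260 mm (its x) by 180 mm (its y), 5 mm thick, fixed on the bench to one side of the drill. Origin: centre of its underside.
- iron_stand: Dark steel soldering-iron stand with a cork pad, base 150 x 90 mm, up to 125 mm high, fixed to the bench on the other side. Origin: centre of its underside.
- pipe_sleeve: Bystander: dark steel pipe sleeve standing on end, 56 mm in diameter, 75 mm high. Origin: centre of its underside.
- steel_cup: Bystander: open steel cup, 66 mm across, 70 mm high. Origin: centre of its underside.
- screwdriver: Bystander: screwdriver lying on the bench, 190 mm long, handle to its own -x.
Not all that is in view belongs to the job. Of the things like the handle, leave any that is brown; of the rest the smaller one is meant.

How it is judged:
By the outcome, as a careful person would: the job done as asked, in the order asked, and still so for the second after the job is handed in, with the robot touching nothing.
It also fails if it takes over 62 s, if anything falls off the work surface, if the arm or the gripper's body presses on something with over 40 N, if the wrist force passes 120 N, or if a joint passes its speed limit or range.

### The arm

A 7-joint arm with a two-finger parallel gripper is mounted at the origin on the work surface. World frame = base frame: x ahead of the robot, y to its left, z up, the work surface at z = 0. Lengths are in mm, angles in rad, forces in N, time in s.
With the tool pointing down it reaches from about 350 to 900 mm from the base axis. Payload 8.1 kg.
Tool frame: the origin (TCP) lies midway between the tips of the shut fingers; the grasp point (between the pads) lies r.grip_point_offset behind it (r.grip_point_offset is the distance from the TCP to the grasp point, in mm); z points along the fingers, y is the line along which they close (so a half turn about z gives the same grasp; the last joint's range is limited). The gripper opens to 92 mm and grips with 3 to 60 N. Pads are 19 mm wide; open, the fingers measure 130 mm over their backs; the gripper's body (75 mm by 190 mm) begins 47 mm behind the grasp point.
Start: joints at [1.153, 0.434, 0.025, 1.573, -0.012, 1.134, -0.075], TCP at [193.493, -594.309, 195.842] pointing down, gripper open.
Joint ranges: [-2.62, 2.62], [-0.44, 2.09], [-1.27, 1.32], [0.08, 2.57], [-1.32, 4.46], [0.12, 2], [-2.74, 2.74]. Speed limits (rad/s): [2.22, 2.22, 3.01, 3.01, 3.14, 3.14, 3.14].

### API

Orientations are given as [roll, pitch, yaw] about the fixed x, y, z axes, in that order (R = Rz(yaw) Ry(pitch) Rx(roll)).
In Python, from rig import r gives the robot as it stands.
- The arm moves only by the tool step_arm, never from a script. Its argument "deltas" is one flat list of numbers, 7 for each row, row after row: the opening, from 0 (shut) to 1 (fully open), then the shift along the tool's x, y, z in m, then the turn, a rotation vector about the tool's x, y, z in degrees. A call has 1 to 20 rows; each row is the pose to reach, as a shift and turn from the pose commanded when the call began, along the tool's axes at that moment; what a row does not reach only later rows make up. A row lasts 1/8 s, in which the tool goes at most 62.5 mm and 10.7 degrees, less where a joint would pass 70% of its speed; a pose out of reach is approached as far as the arm can. A call with a gripper value outside its range is refused whole. The fingers move at their own pace and stop on an object; "grip_force" is the grip in N (left out, the last holds). Time passes only in rows, so rows that repeat a pose let the fingers close. It gives the time, the measured TCP pose, the force, the opening and the grip force at its end, in the units of the state.
- r.get_obs(): the state, without advancing time (a new reading comes with each control period).
- r.read_camera(name): name is "side" or "top" or "wrist"; returns a dict with "image" (480x640x3 uint8, red, green, blue), "depth" (480x640 float32, mm along the optical axis (not along the pixel's ray), 0 where there is no reading), "mtx" (3x3 intrinsics, pixels), "rvec" (rotation vector, rad) and "tvec" (3), from world to camera coordinates, as OpenCV has them. Camera axes: x right, y down, z forward; pixel columns grow to the right and rows downward; lengths in mm; the calibration is good to about 2 mm. A picture is of the moment at which its call begins.
- r.sign_off(): hands the job in; it is judged then, once.
Trained networks look in a picture, given as the dict that the camera call returned (one of the last four; its "shot" number tells which), for a name from the list of things; names that differ only in an ending like _2 or _b are one class to them, and where a whole thing is asked for, a point or a joint stands for the part that bears it (a point fixed in the world has none). Each returns a list of dicts, best first, with "p" (0 to 1); they miss things now and then, are a little off and sometimes report something else, mostly with a low value. They report only what shows in the picture. A call takes as long as a camera call. They do not tell look-alikes from the thing itself.
- r.find_in(picture, label): "rect" ([left, top, right, bottom] as shares, 0 to 1, of the picture: columns of its width, rows of its height, round what is visible of it).
- r.mark_of(picture, label): "location" ([column, row] as shares, 0 to 1, of the picture: columns of its width, rows of its height: a listed point, or the origin of a listed thing).
The state is a dict: "clock": time; "joints": joint angles; "qd": joint speeds; "tau": joint torques, N m; "tcp_pos": TCP position; "orientation": TCP orientation; "wrist_force": force on the tool from outside, world axes, zero at the start; "torque": the same for the moment, N m; "width": finger opening in mm; "gripper_force": force on a finger pad.
Only numpy, scipy, OpenCV 4.12 (cv2) and the standard library are available. Lean on these libraries where they do the work, as an engineer would, in place of code of your own. Each camera call takes 0.05 s, during which the arm holds its last target. There are 200 camera calls.

## Working session

There is one attempt and no reset: what is moved stays moved. The work goes in short steps, Python scripts to look and compute and a tool call to move; the robot and the scene stay as the last step left them, time stands still between calls to the robot, and variables do not carry over. Pictures are saved under pics/ and viewed, at most 10 in all, crops included, and the job is handed in when it is done.

Besides the shell and the picture viewer there is one more tool, called after ">>>" as name(argument=value, ...) on one line, values as JSON. step_arm: Moves the arm, as the interface text tells. Its arguments: {"type":"object","properties":{"deltas":{"type":"array","items":{"type":"number"}},"grip_force":{"type":"number"}},"required":["deltas"]}

```bash
ls; mkdir -p pics
cat > h.py <<'E'
import numpy as np, cv2
from rig import r
from scipy.spatial.transform import Rotation as R
def cam(n):
    return r.read_camera(n)
def save(p,name,crop=None,scale=1):
    im=p["image"][:,:,::-1]
    if crop: im=im[crop[1]:crop[3],crop[0]:crop[2]]
    cv2.imwrite("pics/"+name,cv2.resize(im,None,fx=scale,fy=scale,interpolation=cv2.INTER_CUBIC))
def ext(p): return cv2.Rodrigues(np.array(p["rvec"],float))[0],np.array(p["tvec"],float).ravel()
def ray(p,u,v):
    A,t=ext(p); d=A.T@np.linalg.inv(p["mtx"])@[u,v,1]; return -A.T@t,d
def onz(p,u,v,z):
    c,d=ray(p,u,v); return c+d*(z-c[2])/d[2]
def dep(p,u,v):
    c,d=ray(p,u,v); return c+d*p["depth"][int(round(v)),int(round(u))]
def cloud(p):
    A,t=ext(p); v,u=np.mgrid[:480,:640]; d=np.stack([u,v,np.ones_like(u)],-1)@np.linalg.inv(p["mtx"]).T
    return (d*p["depth"][...,None]-t)@A
def px(p,X): return cv2.projectPoints(np.array(X,float).reshape(-1,3),np.array(p["rvec"],float),np.array(p["tvec"],float),np.array(p["mtx"],float),None)[0].reshape(-1,2)
def mark(p,l): return [(round(m["p"],2),np.round(np.array(m["location"])*[640,480],1)) for m in r.mark_of(p,l)]
def find(p,l): return [(round(m["p"],2),np.round(np.array(m["rect"])*[640,480,640,480])) for m in r.find_in(p,l)]
E
python3 - <<'E'
from h import *
o=r.get_obs();print(o["tcp_pos"],o["orientation"],o["width"],r.grip_point_offset)
for n in("top","side"):
    p=cam(n);save(p,n+"0.png");print(n,"cam at",ray(p,320,240)[0])
    for l in("drill","chuck_top","collar_axis","handle","handle_grip","handle_end","mat","iron_stand","pipe_sleeve","steel_cup","screwdriver"):
        print(l,[(a,b,np.round(dep(p,*np.clip(b,0,[639,479])),0)) for a,b in mark(p,l)][:4])
E
```

```text
pics
[ 193.3061144  -593.76063869  195.03977586] [-3.13999587e+00  1.36494263e-04  3.14779486e-01] 91.84626094242735 18.8
top cam at [4.33393749e+02 1.03845791e-01 1.19645882e+03]
drill [(0.86, array([318.7, 216.4]), array([571.,  18., 157.]))]
chuck_top [(0.55, array([312. , 203.7]), array([590.,  29., 181.]))]
collar_axis [(0.65, array([313.9, 207.6]), array([583.,  26., 181.]))]
handle [(0.86, array([311.5, 209.2]), array([581.,  30., 176.])), (0.71, array([415.6, 150. ]), array([ 733., -178.,   -3.]))]
handle_grip [(0.94, array([394.1, 130.7]), array([ 764., -130.,   31.])), (0.71, array([312.3, 238.8]), array([532.,  29., 147.])), (0.67, array([285.7, 349.4]), array([327.,  80.,  47.])), (0.39, array([306.8, 285.5]), array([450.,  43.,   3.]))]
handle_end [(0.86, array([234.4, 377.4]), array([273., 176.,  53.])), (0.76, array([368.4, 101.8]), array([832., -80.,   3.])), (0.71, array([306.9, 283.1]), array([452.,  37., 152.])), (0.42, array([311.3, 240.9]), array([527.,  30., 151.]))]
mat [(0.59, array([471.9, 284.2]), array([ 457., -290.,    3.])), (0.29, array([309.7, 208.8]), 
[... 1184 characters left out ...]
])), (0.7, array([206.8, 212.3]), array([825., -81.,  19.])), (0.51, array([304.6, 248. ]), array([558.,  50., 133.]))]
mat [(0.68, array([391.1, 190. ]), array([ 457., -274.,    4.]))]
iron_stand [(0.69, array([344.8, 431.2]), array([411., 311.,   8.])), (0.53, array([256.6, 403.8]), array([557., 325.,  54.])), (0.43, array([294.7, 278.1]), array([570.,  80.,  78.]))]
pipe_sleeve [(0.86, array([256.3, 403.9]), array([556., 326.,  56.]))]
steel_cup [(0.81, array([200.8, 356.8]), array([681., 267.,  48.])), (0.44, array([293.9, 279.7]), array([571.,  81.,  73.])), (0.33, array([303.6, 246.2]), array([560.,  50., 138.]))]
screwdriver [(0.9, array([286.1, 170.8]), array([ 710., -276.,   -2.]))]
```

View pics/top0.png

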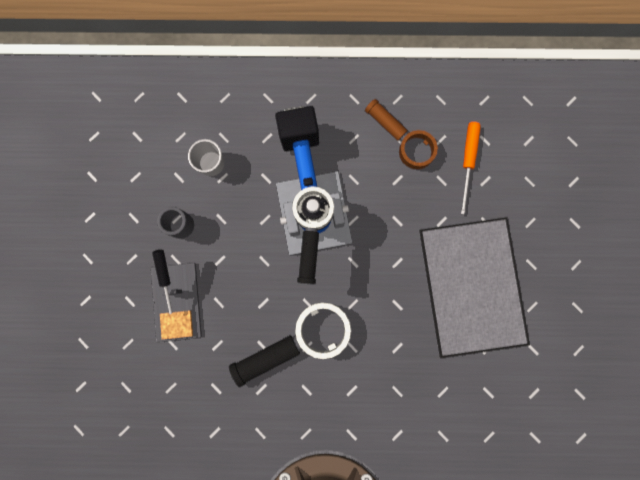

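View pics/side0.png

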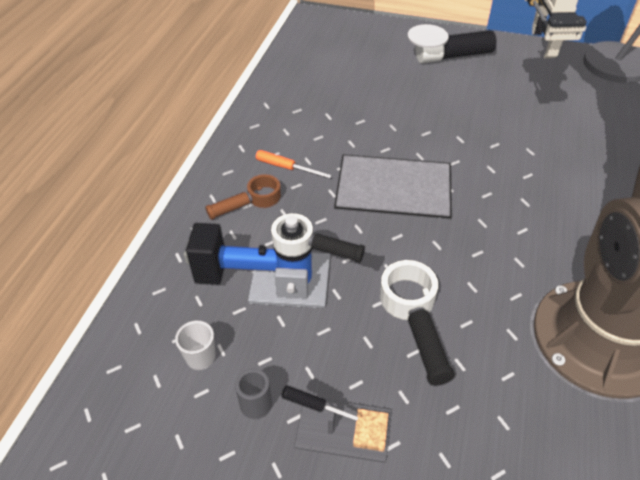

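Look-alikes for the handle, in top-view pixels:
- White ring with a black grip on the drill, (313,208).
- Larger white ring, loose on the bench, (322,332).
- Brown one, (418,150).
- White and black one far back, seen only in the side view at (430,40).

I choose the one on the drill: it isn't brown, it's smaller than the loose one, and it sits round the collar. Next I measure and take a close crop.

Run:
```python
from h import *
from scipy.optimize import least_squares
p=cam("top");save(p,"crop1.png",(270,90,360,300),2.8)
C=cloud(p);im=p["image"].astype(int)
z=C[...,2]
def circ(P):
    f=least_squares(lambda q:np.hypot(P[:,0]-q[0],P[:,1]-q[1])-q[2],[*P[:,:2].mean(0),20],loss="soft_l1");return f.x
s=np.zeros((480,640),bool);s[180:300,280:350]=1
ch=C[s&(abs(z-178)<4)];print("chuck",len(ch),ch.mean(0))
rg=C[s&(abs(z-154)<5)&(im.min(-1)>140)];print("ring",len(rg),circ(rg),np.median(rg[:,2]),(rg.min(0)+rg.max(0))/2)
for n in ("top","side"):
    q=p if n=="top" else cam("side")
    if n=="side":
        C2=cloud(q);
    else: C2=C
    c=np.array([588,28])
    dk=q["image"].max(-1)<80
    m=(C2[...,2]>135)&(C2[...,2]<160)&dk&(np.hypot(C2[...,0]-c[0],C2[...,1]-c[1])>44)&(np.hypot(C2[...,0]-c[0],C2[...,1]-c[1])<150)&(C2[...,0]<c[0])
    g=C2[m];x,y=g[:,0],g[:,1];k=np.polyfit(x,y,1);print(n,"grip",len(g),"line",k,"xrange",x.min(),x.max(),"z",np.median(g[:,2]),g[:,2].max(), "y at 530",np.polyval(k,530))
    mk=mark(q,"chuck_top")[0][1];print("chuck by mark",onz(q,*mk,178))
    w=(C2[...,2]>165)&(np.hypot(C2[...,0]-c[0],C2[...,1]-c[1])<25);print("chuck cloud",C2[w].mean(0))
    b=(C2[...,2]>105)&(C2[...,2]<135)&(C2[...,0]>690)&(abs(C2[...,1]-40)<100);print("battery",C2[b].mean(0))
    mm=(abs(C2[...,2]-5)<5)&(C2[...,1]<-150)&(C2[...,0]<660)&(q["image"].min(-1)>85)&(q["image"].max(-1)<180)
    mm=cv2.morphologyEx(mm.astype(np.uint8),cv2.MORPH_OPEN,np.ones((5,5)))
    nn,lab,st,_=cv2.connectedComponentsWithStats(mm);i=1+st[1:,4].argmax()
    print("mat",cv2.minAreaRect(C2[lab==i][:,:2].astype(np.float32)))
```

```text
chuck 110 [586.92678558  28.74968438 178.64372731]
ring 475 [587.28406055  28.84736751  33.18949952] 154.90046579371065 [587.84407104  29.00032493 154.21867909]
top grip 859 line [-0.07086711 70.75522991] xrange 451.049240309608 545.9133424262996 z 150.55369722817872 159.5983399854323 y at 530 33.19566092535067
chuck by mark [584.43094265  22.30746064 178.        ]
chuck cloud [586.04800542  28.60770476 176.59528525]
battery [751.52737779  62.53312677 118.44751376]
mat ((452.645263671875, -293.0718994140625), (251.07864379882812, 171.73910522460938), 8.891693115234375)
side grip 787 line [-6.80925418e-02  7.63234982e+01] xrange 452.4562750304704 547.4264871325565 z 148.27574627199067 156.70750872263005 y at 530 40.234451042551534
chuck by mark [588.81846402  25.90442343 178.        ]
chuck cloud [587.72428671  32.75475536 174.49735858]
battery [751.67946411  68.73545573 116.65254033]
mat ((455.71014404296875, -297.8016357421875), (256.1852111816406, 188.35902404785156), 9.304247856140137)
```

View pics/crop1.png

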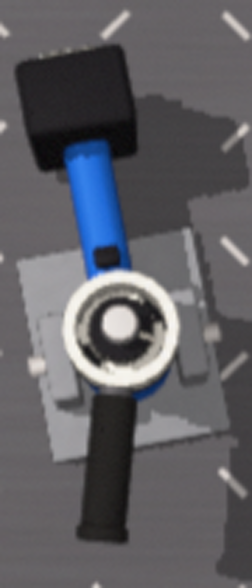

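The crop shows the handle on the drill: ring at crop (120,328), with the grip running down to (103,540). The ring fit gives (587,29) with its top at 155, and the grip's top at about 151. Both match the sizes given, so this is the one.

```bash
cat >> h.py <<'E'
def go(X,yaw,show=True):
    """delta in tool axes (m, deg) from present pose to tool-down TCP X (mm), yaw"""
    o=r.get_obs();T=R.from_euler("xyz",o["orientation"]);G=R.from_euler("xyz",[np.pi,0,yaw])
    d=T.inv().apply(np.array(X)-o["tcp_pos"])/1000; w=(T.inv()*G).as_rotvec(degrees=True)
    print(np.round(d,4),np.round(w,1)); return d,w
E
python3 -c "
from h import *
go([529.4,32.9,205],-.07)"
```

```text
[ 0.5136 -0.4924 -0.0092] [-0.  0. 22.]
```

>>> step_arm(deltas=[1,0.256,-0.246,-0.02,0,0,11,1,0.256,-0.246,-0.02,0,0,11,1,0.256,-0.246,-0.02,0,0,11,1,0.514,-0.492,-0.009,0,0,22,1,0.514,-0.492,-0.009,0,0,22,1,0.514,-0.492,-0.009,0,0,22,1,0.514,-0.492,-0.009,0,0,22,1,0.514,-0.492,-0.009,0,0,22,1,0.514,-0.492,-0.009,0,0,22,1,0.514,-0.492,-0.009,0,0,22,1,0.514,-0.492,-0.009,0,0,22,1,0.514,-0.492,-0.009,0,0,22,1,0.514,-0.492,-0.009,0,0,22,1,0.514,-0.492,-0.009,0,0,22,1,0.514,-0.492,-0.009,0,0,22,1,0.514,-0.492,-0.009,0,0,22,1,0.514,-0.492,-0.009,0,0,22])

```text
clock: 3.52
tcp_pos: [529.8, 32.0, 205.0]
orientation: [3.141, -0.0, -0.07]
wrist_force: [0.3, 0.1, -0.0]
width: 91.8
gripper_force: 0.0
```

```bash
python3 -c "
from h import *
o=r.get_obs();print(o['clock'],o['joints'],o['tcp_pos'],o['orientation'])
p=cam('wrist');save(p,'w1.png')
for l in('handle','handle_grip','handle_end','chuck_top'):print(l,[(a,b,np.round(dep(p,*b))) for a,b in mark(p,l)[:2]])
go([529.4,32.9,124],-.07)"
```

```text
3.525 [ 0.08391814  0.2974587  -0.31254191  1.76898726  0.10202292  1.09082315
 -1.9039425 ] [529.81988988  32.03407548 204.9518565 ] [ 3.14140797e+00 -1.51007173e-04 -7.01939866e-02]
handle [(0.59, array([337.9, 323.8]), array([365.,   8.,  -1.]))]
handle_grip [(0.59, array([308.2, 240.3]), array([536.,  34., 150.])), (0.56, array([288.7, 361.9]), array([556.,  36., 318.]))]
handle_end [(0.93, array([214.9, 397.4]), array([293., 177.,  42.]))]
chuck_top [(0.89, array([313.1, 175.4]), array([589.,  26., 177.]))]
[-0.0005 -0.0003  0.0808] [0. 0. 0.]
```

>>> step_arm(deltas=[1,0,-0.0005,0.04,0,0,0,1,0,-0.0005,0.07,0,0,0,1,0,-0.0005,0.081,0,0,0,1,0,-0.0005,0.081,0,0,0,0,0,-0.0005,0.081,0,0,0,0,0,-0.0005,0.081,0,0,0,0,0,-0.0005,0.081,0,0,0,0,0,-0.0005,0.081,0,0,0,0,0,-0.0005,0.081,0,0,0,0,0,-0.0005,0.081,0,0,0], grip_force=35)

```text
clock: 5.03
tcp_pos: [530.0, 33.1, 123.8]
orientation: [3.142, 0.0, -0.069]
wrist_force: [-0.7, 0.3, -0.6]
width: 36.4
gripper_force: 0.0
```

```bash
python3 -c "
from h import *
o=r.get_obs();print(o['clock'],o['tcp_pos'],o['wrist_force'],o['torque'],o['width'])
c=np.array([587.3,28.7])
for a in np.arange(.2,1.21,.2):
    t=R.from_euler('z',a).as_matrix()[:2,:2]@(o['tcp_pos'][:2]-c)+c
    go([*t,o['tcp_pos'][2]],o['orientation'][2]+a)"
```

```text
5.025 [529.95530639  33.10983343 123.79707835] [-0.749437   0.2623646 -0.5770497] [0.05539554 0.00074349 0.00040677] 36.39718431353263
[0.0011 0.0114 0.    ] [  0.    0.  -11.5]
[0.0044 0.0224 0.    ] [  0.    0.  -22.9]
[0.0098 0.0325 0.    ] [  0.    0.  -34.4]
[0.0171 0.0414 0.    ] [  0.    0.  -45.8]
[0.0261 0.0486 0.    ] [  0.    0.  -57.3]
[0.0363 0.0539 0.    ] [  0.    0.  -68.8]
```

>>> step_arm(deltas=[0,0,0,0,0,0,0,0,0,0,0,0,0,0,0,0,0,0,0,0,0,0,0.0003,0.0057,0,0,0,-5.7,0,0.0011,0.0114,0,0,0,-11.5,0,0.0011,0.0114,0,0,0,-11.5], grip_force=35)

```text
clock: 5.78
tcp_pos: [530.3, 21.2, 123.8]
orientation: [3.142, 0.0, 0.13]
wrist_force: [1.6, 0.2, -0.4]
width: 0.9
gripper_force: 0.0
```

```bash
python3 -c "
from h import *
o=r.get_obs();print(o['clock'],o['tcp_pos'],o['wrist_force'],o['torque'],o['width'],o['gripper_force'])
c=np.array([587.3,28.7])
for a in np.arange(.1,1.01,.1):
    t=R.from_euler('z',a).as_matrix()[:2,:2]@(o['tcp_pos'][:2]-c)+c
    go([*t,o['tcp_pos'][2]],o['orientation'][2]+a)"
```

```text
5.775 [530.28811622  21.17762077 123.75241492] [ 1.5837322   0.24162681 -0.39468421] [-0.03603676 -0.0052482  -0.00355261] 0.9343599230527898 0.0
[0.0003 0.0057 0.    ] [ 0.   0.  -5.7]
[0.0012 0.0114 0.    ] [  0.    0.  -11.5]
[0.0026 0.017  0.    ] [  0.    0.  -17.2]
[0.0046 0.0224 0.    ] [  0.    0.  -22.9]
[0.0071 0.0276 0.    ] [  0.    0.  -28.6]
[0.0101 0.0325 0.    ] [  0.    0.  -34.4]
[0.0136 0.037  0.    ] [  0.    0.  -40.1]
[0.0175 0.0412 0.    ] [  0.    0.  -45.8]
[0.0218 0.045  0.    ] [  0.    0.  -51.6]
[0.0265 0.0484 0.    ] [  0.    0.  -57.3]
```

```bash
python3 -c "
from h import *
p=cam('side');save(p,'s2.png',(180,140,420,320),3.3)
print(px(p,r.get_obs()['tcp_pos']))
w=cam('wrist');save(w,'w2.png')"
```

```text
[[323.81433347 243.19134839]]
```

View pics/s2.png

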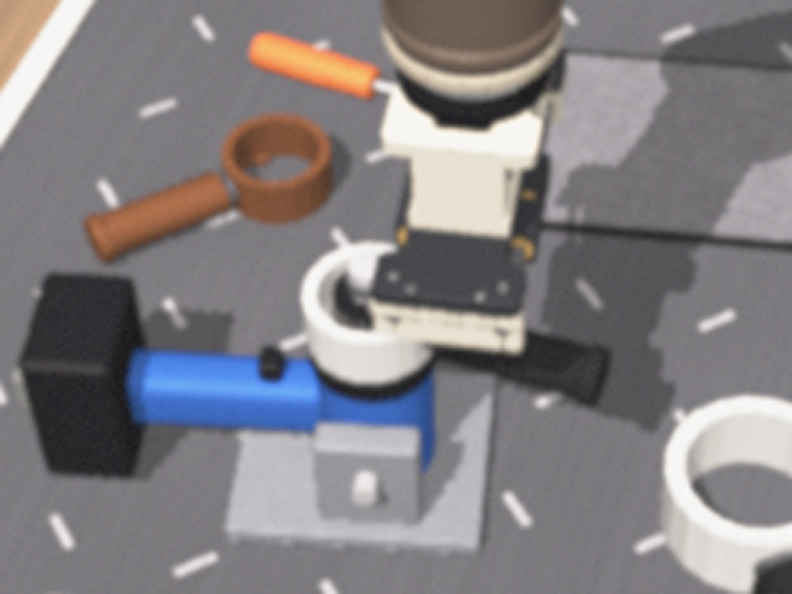

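View pics/w2.png

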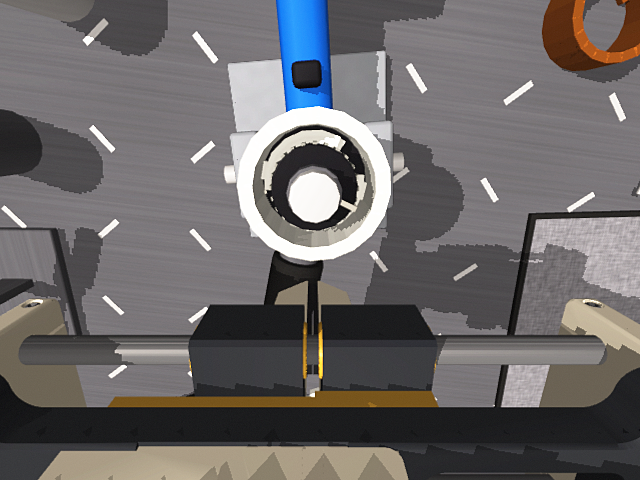

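```bash
python3 -c "
from h import *
p=cam('side');o=r.get_obs();print(o['tcp_pos'],o['joints'])
for u,v in [(180+x/3.3,140+y/3.3) for x,y in [(450,330),(450,343),(470,345),(500,345),(500,335),(520,345),(540,350),(570,365),(590,375),(445,355),(330,250),(370,340),(370,370),(450,300),(550,345)]]:
    print(np.round([(u-180)*3.3,(v-140)*3.3]),np.round(dep(p,u,v)),p['image'][int(round(v)),int(round(u))])
print(px(p,[[530,33,137],[530,33,152],[530,33,122],[453,38,137],[530,21,124],[530,21,190]])*3.3-[180*3.3,140*3.3])
p=cam('top')
save(p,'t3.png',(250,160,400,300),4)
"
```

```text
[530.28418299  21.97737404 123.83129925] [ 0.1220945   0.38541244 -0.34624662  1.87059554  0.1617835   0.91272919
 -1.74125566]
[450. 330.] [518. 106. 229.] [232 225 212]
[450. 343.] [518. 107. 221.] [180 171 157]
[470. 345.] [527.  43. 145.] [153 144 132]
[500. 345.] [510.  41. 148.] [192 183 167]
[500. 335.] [493. 104. 232.] [191 182 169]
[520. 345.] [499.  41. 151.] [123 116 107]
[540. 350.] [488.  39. 149.] [43 41 39]
[570. 365.] [470.  45. 149.] [58 57 55]
[590. 375.] [458.  50. 150.] [60 58 57]
[445. 355.] [540.  45. 134.] [41 41 40]
[330. 250.] [ 676. -133.   -2.] [198 195 191]
[370. 340.] [578.  61. 153.] [242 240 238]
[370. 370.] [578.  64. 131.] [225 222 218]
[450. 300.] [515. 115. 262.] [73 73 77]
[550. 345.] [483.  38. 153.] [43 42 41]
[[469.30253128 340.05996672]
 [469.1406402  322.07760132]
 [469.46114288 357.67805647]
 [603.02738826 376.29443635]
 [475.43675367 339.6531718 ]
 [474.99497295 258.96124968]]
```

View pics/t3.png

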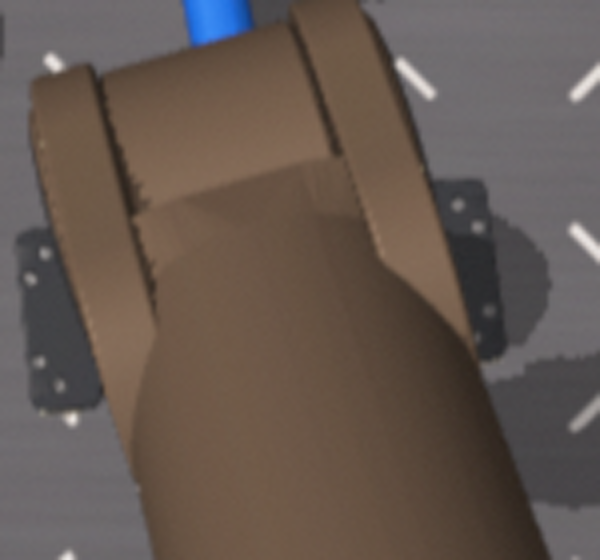

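```bash
python3 -c "
from h import *
p=cam('wrist');C=cloud(p);print('cam',ray(p,320,240)[0])
for u,v in [(315,195),(250,210),(297,268),(280,290),(297,290),(305,297),(312,290),(320,297),(340,297),(250,320),(370,320),(312,320),(307,345),(319,345),(312,372),(330,300)]:
    print(u,v,np.round(C[v,u]),p['depth'][v,u],p['image'][v,u])
print(px(p,[[530.3,21.5,124],[530,33,150]]))
"
```

```text
cam [614.55371797  32.0042692  311.74951539]
315 195 [591.  28. 178.] 134.2214 [251 249 247]
250 210 [575.  58. 153.] 161.74844 [254 254 253]
297 268 [547.  31. 151.] 173.92882 [42 38 37]
280 290 [532.  39. 149.] 179.89787 [11 12 12]
297 290 [541.  30. 165.] 161.95544 [139 127 109]
305 297 [542.  26. 172.] 155.23283 [142 130 110]
312 290 [540.  22. 161.] 166.1035 [22 22 22]
320 297 [542.  19. 172.] 155.69904 [143 130 112]
340 297 [543.  10. 172.] 155.96469 [139 127 109]
250 320 [564.  43. 233.] 90.04524 [29 29 30]
370 320 [569.  10. 233.] 90.10429 [27 27 28]
312 320 [540.  22. 190.] 139.28697 [79 77 78]
307 345 [560.  26. 235.] 89.74967 [55 59 69]
319 345 [563.  24. 239.] 85.78486 [255 200  51]
312 372 [523.  20. 200.] 134.9448 [87 84 85]
330 300 [543.  14. 175.] 152.8198 [138 125 107]
[[311.50350415 277.33999072]
 [290.36337415 295.16215114]]
```

```bash
python3 -c "
import cv2;i=cv2.imread('pics/w2.png')[230:420,170:460];cv2.imwrite('pics/w2c.png',cv2.resize(i,None,fx=2.7,fy=2.7,interpolation=2))"
```

```text
(no output)
```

View pics/w2c.png

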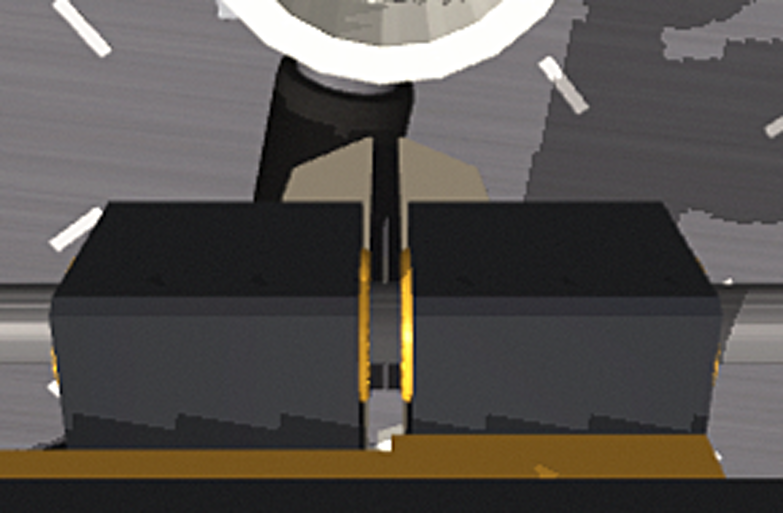

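The views show the fingers shut just above the grip and the handle unmoved. The tips appear at about z 155, although the TCP reads 124. I'll measure that offset.

```bash
python3 -c "
from h import *
p=cam('wrist');C=cloud(p)
for v in range(276,296,2): print(v,[list(np.round(C[v,u],1)) for u in (303,306,319,323)])
s=cam('side');D=cloud(s)
b=(s['image'].min(-1)>100)&(np.hypot(D[...,0]-530,D[...,1]-22)<35)
P=D[b]
for lo in range(120,240,10):
    q=P[(P[:,2]>=lo)&(P[:,2]<lo+10)]
    if len(q):print(lo,len(q),q.min(0).round(),q.max(0).round())
o=r.get_obs();print(o['tcp_pos'],o['orientation'],r.grip_point_offset,[a for a in dir(r) if a[0]!='_'])
"
```

```text
276 [[np.float64(541.9), np.float64(27.5), np.float64(149.3)], [np.float64(542.4), np.float64(26.0), np.float64(150.0)], [np.float64(540.6), np.float64(18.6), np.float64(144.0)], [np.float64(477.4), np.float64(3.0), np.float64(-0.6)]]
278 [[np.float64(541.4), np.float64(27.4), np.float64(150.8)], [np.float64(541.2), np.float64(25.8), np.float64(149.9)], [np.float64(539.4), np.float64(18.5), np.float64(144.0)], [np.float64(474.6), np.float64(2.5), np.float64(-1.8)]]
280 [[np.float64(539.7), np.float64(27.3), np.float64(149.8)], [np.float64(539.9), np.float64(25.7), np.float64(149.6)], [np.float64(537.0), np.float64(18.1), np.float64(141.3)], [np.float64(472.7), np.float64(2.3), np.float64(-1.1)]]
282 [[np.float64(541.1), np.float64(27.3), np.float64(155.1)], [np.float64(541.3), np.float64(25.8), np.float64(155.1)], [np.float64(542.0), np.float64(19.0), np.float64(154.7)], [np.float64(542.8), np.float64(17.1), np.float64(155.9)]]
284 [[np.float64(540.9), np.float64(27.2), np.float64(157.1)], [np.float64(542.0), np.float64(25.8), np.float64(159.1)], [np.float64(541.6), np.float64(19.0),
[... 916 characters left out ...]
loat64(542.4), np.float64(19.3), np.float64(167.1)], [np.float64(542.7), np.float64(17.4), np.float64(167.2)]]
294 [[np.float64(541.2), np.float64(26.9), np.float64(168.7)], [np.float64(540.9), np.float64(25.5), np.float64(167.9)], [np.float64(542.7), np.float64(19.4), np.float64(169.8)], [np.float64(542.7), np.float64(17.5), np.float64(169.3)]]
120 10 [552.  35. 121.] [556.  44. 129.]
130 10 [551.  41. 131.] [556.  45. 138.]
140 16 [503.  40. 141.] [548.  47. 150.]
230 1 [565.  24. 239.] [565.  24. 239.]
[530.26275281  21.95940833 123.83012089] [3.14158621e+00 2.78938882e-06 1.31131974e-01] 18.8 ['MotionError', 'find_in', 'get_obs', 'grip_point_offset', 'mark_of', 'read_camera', 'sign_off']
```

```bash
python3 -c "
from h import *
go([529.6,32.9,123.8],-.07)"
```

```text
[ 0.0008 -0.0109  0.    ] [ 0.   0.  11.5]
```

The reading puts the TCP about 30 mm below the visible fingertips, so the true tip height is the reading + 30.5. I'll open, go back, descend 15 mm and check before going further.

>>> step_arm(deltas=[0.8,0.0008,-0.0109,0,0,0,11.5,0.8,0.0008,-0.0109,0,0,0,11.5,0.8,0.0008,-0.0109,0,0,0,11.5,0.8,0.0008,-0.0109,0,0,0,11.5,0.8,0.0008,-0.0109,0,0,0,11.5,0.8,0.0008,-0.0109,0,0,0,11.5,0.8,0.0008,-0.0109,0,0,0,11.5,0.8,0.0008,-0.0109,0,0,0,11.5,0.8,0.0008,-0.0109,0.015,0,0,11.5,0.8,0.0008,-0.0109,0.015,0,0,11.5])

```text
clock: 7.38
tcp_pos: [528.5, 32.4, 107.2]
orientation: [3.141, 0.003, -0.069]
wrist_force: [-1.4, 0.6, 0.3]
width: 73.3
gripper_force: 0.0
```

```bash
python3 -c "
from h import *
o=r.get_obs();print(o['tcp_pos'],o['wrist_force'],o['width'])
p=cam('wrist');C=cloud(p);im=p['image'].astype(int)
m=(C[...,2]>100)&(C[...,2]<200)&(abs(C[...,0]-540)<6)&(im[...,0]-im[...,2]>15)
P=C[m];print(len(P),P[:,2].min(),np.percentile(P[:,2],[2,10]),P[:,1].min(),P[:,1].max())
"
```

```text
[528.46647933  32.37063804 107.22924457] [-1.36627295  0.60137733  0.30557441] 73.3303001972132
3304 136.3682902326994 [141.49212916 148.7764389 ] -23.846736446395152 84.88354050851282
```

>>> step_arm(deltas=[0.8,0.001,-0.0003,0.015,0,0,0,0.8,0.001,-0.0003,0.015,0,0,0,0,0.001,-0.0003,0.015,0,0,0,0,0.001,-0.0003,0.015,0,0,0,0,0.001,-0.0003,0.015,0,0,0,0,0.001,-0.0003,0.015,0,0,0,0,0.001,-0.0003,0.015,0,0,0,0,0.001,-0.0003,0.015,0,0,0,0,0.001,-0.0003,0.015,0,0,0], grip_force=35)

```text
clock: 8.55
tcp_pos: [530.7, 32.8, 93.9]
orientation: [3.142, -0.0, -0.069]
wrist_force: [-0.3, -0.7, 0.4]
width: 29.1
gripper_force: 35.0
```

```bash
python3 -c "
from h import *
o=r.get_obs();print(o['clock'],o['tcp_pos'],o['wrist_force'],o['torque'],o['width'],o['gripper_force'])
c=np.array([587.3,28.7])
for a in np.arange(.1,1.21,.1):
    t=R.from_euler('z',a).as_matrix()[:2,:2]@(o['tcp_pos'][:2]-c)+c
    go([*t,o['tcp_pos'][2]],o['orientation'][2]+a)"
```

```text
8.55 [530.69313209  32.84165223  93.87089898] [-0.33453278 -0.6707958   0.447463  ] [-0.01989677  0.04807107  0.03987467] 29.1430688650927 34.98637318611145
[0.0003 0.0057 0.    ] [ 0.  -0.  -5.7]
[0.0011 0.0113 0.    ] [  0.   -0.  -11.5]
[0.0025 0.0168 0.    ] [  0.   -0.  -17.2]
[0.0044 0.0221 0.    ] [  0.   -0.  -22.9]
[0.0068 0.0272 0.    ] [  0.   -0.  -28.6]
[0.0098 0.0321 0.    ] [  0.   -0.  -34.4]
[0.0132 0.0366 0.    ] [  0.   -0.  -40.1]
[0.0171 0.0408 0.    ] [  0.   -0.  -45.8]
[0.0213 0.0445 0.    ] [  0.   -0.  -51.6]
[0.0259 0.0479 0.    ] [  0.   -0.  -57.3]
[0.0308 0.0507 0.    ] [  0.  -0. -63.]
[0.036 0.053 0.   ] [  0.   -0.  -68.8]
```

Gripped, 29 mm wide at 35 N. Turning now.

>>> step_arm(deltas=[0,0.0003,0.0057,0,0,0,-5.7,0,0.0011,0.0113,0,0,0,-11.5,0,0.0025,0.0168,0,0,0,-17.2,0,0.0044,0.0221,0,0,0,-22.9,0,0.0068,0.0272,0,0,0,-28.6,0,0.0098,0.0321,0,0,0,-34.4,0,0.0098,0.0321,0,0,0,-34.4])

```text
clock: 9.43
tcp_pos: [538.3, -0.0, 93.8]
orientation: [-3.141, -0.0, 0.53]
wrist_force: [-0.4, 0.1, 1.7]
width: 29.1
gripper_force: 35.0
```

>>> step_arm(deltas=[0,0.0003,0.0057,0,0,0,-5.7,0,0.0011,0.0113,0,0,0,-11.5,0,0.0018,0.0141,0,0,0,-14.3,0,0.0018,0.0141,0,0,0,-14.3])

```text
clock: 9.93
tcp_pos: [546.5, -11.1, 93.8]
orientation: [-3.141, 0.001, 0.778]
wrist_force: [-3.6, 0.1, 4.3]
width: 29.1
gripper_force: 35.0
```

>>> step_arm(deltas=[0,0.0003,0.0057,0,0,0,-5.7,0,0.0003,0.0057,0,0,0,-5.7])

```text
clock: 10.18
tcp_pos: [549.5, -15.2, 93.6]
orientation: [-3.139, 0.002, 0.878]
wrist_force: [-8.5, 0.0, 7.1]
width: 29.4
gripper_force: 35.2
```

>>> step_arm(deltas=[0,0.0001,0.0028,0,0,0,-2.9,0,0.0001,0.0028,0,0,0,-2.9])

```text
clock: 10.42
tcp_pos: [550.3, -15.6, 93.5]
orientation: [-3.137, 0.003, 0.928]
wrist_force: [-12.2, 4.0, 10.2]
width: 29.2
gripper_force: 35.6
```

>>> step_arm(deltas=[0,0.0001,0.0028,0,0,0,-2.9,0,0.0001,0.0028,0,0,0,-2.9])

```text
clock: 10.68
tcp_pos: [551.1, -15.6, 93.3]
orientation: [-3.134, 0.003, 0.98]
wrist_force: [-17.0, 7.3, 12.5]
width: 29.9
gripper_force: 35.7
```

```bash
python3 -c "
from h import *
o=r.get_obs();print(o['clock'],o['tcp_pos'],o['orientation'],o['wrist_force'],o['torque'],o['width'])
p=cam('wrist')
d=mark(p,'chuck_top')[:1];print(d)
C=cloud(p);im=p['image']
rg=C[(abs(C[...,2]-154)<4)&(im.min(-1)>140)&(np.hypot(C[...,0]-587,C[...,1]-29)<45)];print(len(rg),(rg.min(0)+rg.max(0))/2)
m=(C[...,2]>128)&(C[...,2]<156)&(im.max(-1)<70)&(np.hypot(C[...,0]-587,C[...,1]-29)>44)&(np.hypot(C[...,0]-587,C[...,1]-29)<140)
g=C[m];q=g[:,:2].mean(0)-[587.3,28.7];print(len(g),q,np.arctan2(q[1],q[0]))
s=cam('side');save(s,'s4.png',(200,140,420,300),3)"
```

```text
10.675 [551.124537   -15.57772415  93.2890542 ] [-3.13408653e+00  2.79769119e-03  9.80120319e-01] [-16.98423231   7.30111991  12.49969172] [ 1.72042979  3.60821067 -0.69139757] 29.936512461538214
[(0.71, array([331.7, 223.6]))]
10112 [588.3039676   27.20262452 153.02316515]
4481 [-41.81585755 -51.91047544] -2.248904952470954
```

View pics/s4.png

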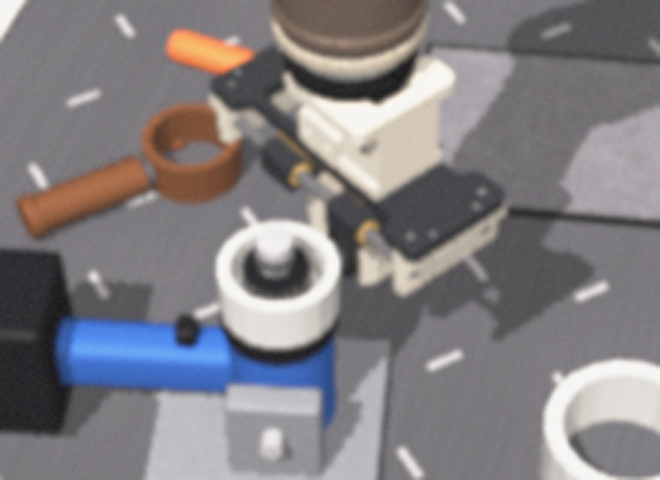

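Turned about 0.96 rad, where the force rises and the travel stops: that's the stop. I'll ease off slightly and start the lift.

>>> step_arm(deltas=[0,0.0003,-0.006,0,0,0,6,0,0.0003,-0.006,0,0,0,6])

```text
clock: 11.08
tcp_pos: [550.5, -13.9, 93.7]
orientation: [-3.141, -0.0, 0.876]
wrist_force: [-0.4, 2.7, -1.5]
width: 29.3
gripper_force: 33.8
```

>>> step_arm(deltas=[0,0,0,-0.005,0,0,0,0,0,0,-0.01,0,0,0,0,0,0,-0.01,0,0,0], grip_force=45)

```text
clock: 11.45
tcp_pos: [550.8, -14.5, 103.8]
orientation: [-3.141, 0.0, 0.878]
wrist_force: [-0.8, 1.9, -4.3]
width: 29.1
gripper_force: 43.5
```

Free: only its weight shows (about -4 N). Lifting on.

>>> step_arm(deltas=[0,0,0,-0.015,0,0,0,0,0,0,-0.03,0,0,0,0,0,0,-0.045,0,0,0,0,0,0,-0.06,0,0,0,0,0,0,-0.075,0,0,0,0,0,0,-0.085,0,0,0,0,0,0,-0.085,0,0,0,0,0,0,-0.085,0,0,0])

```text
clock: 12.45
tcp_pos: [550.5, -14.8, 188.3]
orientation: [-3.141, 0.001, 0.877]
wrist_force: [0.1, -0.5, -3.5]
width: 29.4
gripper_force: 44.0
```

```bash
python3 -c "
from h import *
o=r.get_obs();print(o['clock'],o['tcp_pos'],o['orientation'],o['wrist_force'],o['torque'],o['width'])
p=cam('top');C=cloud(p);im=p['image'].astype(int)
mm=(abs(C[...,2]-4)<6)&(C[...,1]<-180)&(C[...,0]<620)&(im.min(-1)>75)&(im.max(-1)<190)
mm=cv2.morphologyEx(mm.astype(np.uint8),cv2.MORPH_OPEN,np.ones((3,3)))
nn,lab,st,_=cv2.connectedComponentsWithStats(mm);i=1+st[1:,4].argmax()
print(cv2.minAreaRect(C[lab==i][:,:2].astype(np.float32)))
# corners seen in the first picture at (421,231),(507,219),(528,345),(441,357)
print([onz(p,*c,5)[:2].round() for c in ((421,231),(507,219),(528,345),(441,357))],np.mean([onz(p,*c,5)[:2] for c in ((421,231),(507,219),(528,345),(441,357))],0))
s=cam('side');rc=cloud(s)
im=s['image'];m=(im.min(-1)>170)&(np.hypot(rc[...,0]-587,rc[...,1]-29)<50)&(rc[...,2]>185);P=rc[m];print('ring',len(P),(P.min(0)+P.max(0))/2,P.max(0),P.min(0))
go([447,-294,200],.155)"
```

```text
12.45 [550.50853497 -14.79766641 188.33918625] [-3.14106904e+00  6.43046919e-04  8.76695539e-01] [ 0.094445   -0.51723744 -3.49950822] [-0.0756621  -0.00858865 -0.0045664 ] 29.444014116629205
((199.00575256347656, -420.0899658203125), (328.31683349609375, 237.07569885253906), 22.158836364746094)
[array([ 563., -188.]), array([ 590., -362.]), array([ 338., -399.]), array([ 312., -226.])] [ 450.60736838 -293.69241396]
ring 1798 [581.76290525  24.18139895 388.18389464] [626.30489327  67.12813608 568.4902376 ] [537.22091724 -18.76533819 207.87755168]
[-0.2808  0.0991 -0.0117] [-0.   0.1 41.4]
```

>>> step_arm(deltas=[0,-0.02,0.007,0,0,0,3,0,-0.055,0.019,0,0,0,8,0,-0.095,0.033,0,0,0,14,0,-0.135,0.046,0,0,0,20,0,-0.175,0.06,0,0,0,26,0,-0.215,0.074,0,0,0,32,0,-0.25,0.086,0.04,0,0,37,0,-0.275,0.094,0.08,0,0,41.4,0,-0.284,0.0975,0.12,0,0,41.4,0,-0.284,0.0975,0.16,0,0,41.4,0,-0.284,0.0975,0.185,0,0,41.4,0,-0.284,0.0975,0.19,0,0,41.4,0,-0.284,0.0975,0.19,0,0,41.4])

```text
clock: 14.18
tcp_pos: [444.0, -295.9, -0.8]
orientation: [3.141, 0.0, 0.153]
wrist_force: [-0.3, 0.4, -3.7]
width: 29.3
gripper_force: 44.0
```

```bash
python3 -c "
from h import *
o=r.get_obs();print(o['clock'],o['tcp_pos'],o['orientation'],o['wrist_force'],o['width'],o['gripper_force'])
p=cam('wrist');C=cloud(p);im=p['image'].astype(int)
t=o['tcp_pos']
m=(im.min(-1)>130)&(C[...,2]>33)&(C[...,2]<75)&(C[...,0]>t[0]+15)&(np.hypot(C[...,0]-t[0]-57,C[...,1]-t[1]-9)<48)
P=C[m];print('ring',len(P),P.min(0),P.max(0),(P.min(0)+P.max(0))/2)
T=P[P[:,2]>np.percentile(P[:,2],60)];A=np.c_[T[:,:2],np.ones(len(T))];print('top z',np.median(T[:,2]))
s=cam('side');save(s,'s5.png',(300,130,520,290),3)
D=cloud(s);print('mat z',np.median(C[(abs(C[...,2]-5)<6)][:,2]))
for l in('handle_end','handle_grip'):print(l,[(a,b,np.round(dep(s,*b))) for a,b in mark(s,l)[:4]])
"
```

```text
14.175 [ 444.02593933 -295.87430267   -0.79114802] [3.14130003e+00 2.01673722e-05 1.53154284e-01] [-0.32492293  0.39900824 -3.73812909] 29.28477215404007 44.041457176208496
ring 11424 [ 461.56824305 -327.65040522   33.00642698] [ 538.97635591 -254.20096667   59.64622436] [ 500.27229948 -290.92568594   46.32632567]
top z 57.58498140658614
mat z 3.6324853493138214
handle_end [(0.97, array([442.5, 376.9]), array([273., 182.,  34.])), (0.7, array([434.9, 174.8]), array([ 366., -291.,   58.])), (0.64, array([290.3, 170.1]), array([ 700., -277.,    2.])), (0.57, array([206.9, 214. ]), array([829., -85.,   8.]))]
handle_grip [(0.7, array([244.9, 201.4]), array([ 758., -135.,   18.])), (0.68, array([422. , 324.1]), array([325.,  93.,  45.]))]
```

View pics/s5.png

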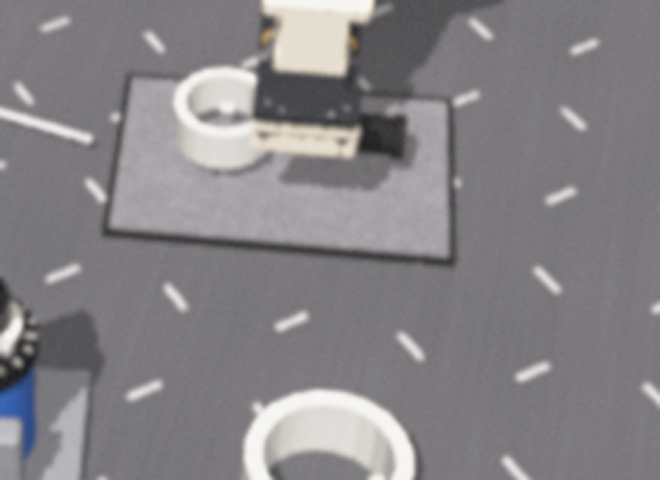

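The handle hangs level over the mat: ring at crop (222,118), grip end at (385,135), and the ring's underside about 20 mm up. Lowering.

>>> step_arm(deltas=[0,0,0,0.008,0,0,0,0,0,0,0.014,0,0,0,0,0,0,0.017,0,0,0,0,0,0,0.018,0,0,0,0,0,0,0.018,0,0,0])

```text
clock: 15.0
tcp_pos: [444.2, -295.3, -19.2]
orientation: [-3.142, 0.0, 0.154]
wrist_force: [-0.4, -0.2, -4.1]
width: 29.2
gripper_force: 44.0
```

>>> step_arm(deltas=[0,0,0,0.0015,0,0,0,0,0,0,0.0015,0,0,0])

```text
clock: 15.25
tcp_pos: [444.3, -295.4, -20.6]
orientation: [3.141, -0.0, 0.154]
wrist_force: [-0.7, -0.3, -2.2]
width: 29.1
gripper_force: 44.0
```

>>> step_arm(deltas=[0,0,0,0.001,0,0,0,0,0,0,0.001,0,0,0])

```text
clock: 15.5
tcp_pos: [444.3, -295.6, -21.2]
orientation: [3.141, -0.0, 0.154]
wrist_force: [-1.6, -0.8, 3.5]
width: 29.1
gripper_force: 44.0
```

>>> step_arm(deltas=[0.45,0,0,0,0,0,0,0.45,0,0,0,0,0,0,0.6,0,0,0,0,0,0,0.7,0,0,0,0,0,0,0.7,0,0,0,0,0,0,0.7,0,0,-0.02,0,0,0,0.7,0,0,-0.05,0,0,0,0.7,0,0,-0.1,0,0,0,0.7,0,0,-0.15,0,0,0,0.7,0,0,-0.2,0,0,0,0.7,0,0,-0.22,0,0,0,0.7,0,0,-0.22,0,0,0])

```text
clock: 17.0
tcp_pos: [445.0, -295.8, 199.9]
orientation: [3.139, -0.003, 0.154]
wrist_force: [-0.2, 0.1, -1.3]
width: 64.2
gripper_force: 0.0
```

```bash
python3 -c "
from h import *
o=r.get_obs();print(o['clock'],o['tcp_pos'],o['width'],o['joints'])
p=cam('top')
C=cloud(p);im=p['image'].astype(int)
m=(np.hypot(C[...,0]-587.3,C[...,1]-28.7)<75)&(C[...,2]>110)
vs,us=np.where(m);print(us.min(),us.max(),vs.min(),vs.max())
# top-down rectified view of shoulder (z=120), 0.25 mm/px, x up, y left, and collar top (z=155)
for z,n in((120,'a'),(155,'b')):
    g=np.mgrid[0:400,0:400];X=np.stack([587.3+(200-g[0])*.25,28.7+(200-g[1])*.25,np.full((400,400),z)],-1)
    q=px(p,X).reshape(400,400,2).astype(np.float32)
    I=cv2.remap(p['image'],q[...,0],q[...,1],cv2.INTER_CUBIC)
    if n=='a':A=I
cv2.imwrite('pics/rect.png',np.hstack([A,I])[...,::-1])
s=cam('side')
m=(C[...,2]>18)&(C[...,1]<-200)&(C[...,1]>-400)&(C[...,0]>300)&(C[...,0]<600)&(C[...,2]<60);P=C[m];print('on mat',P.min(0),P.max(0))
w=m&(im.min(-1)>140);print('ring z',np.median(C[w][:,2]),C[w].min(0),C[w].max(0))
"
```

```text
17.0 [ 445.02341444 -295.82421901  199.86959986] 64.18884451925463 [ 0.72928376  0.30545544 -0.31107232  1.77118472  0.1052874   1.07765949
 -1.03471418]
294 333 191 230
on mat [ 363.26790947 -325.42914738   18.12182484] [ 535.26786995 -252.29311003   47.28429815]
ring z 39.44762058194088 [ 475.87269822 -325.42914738   18.12182484] [ 535.26786995 -252.57643596   47.28429815]
```

View pics/rect.png

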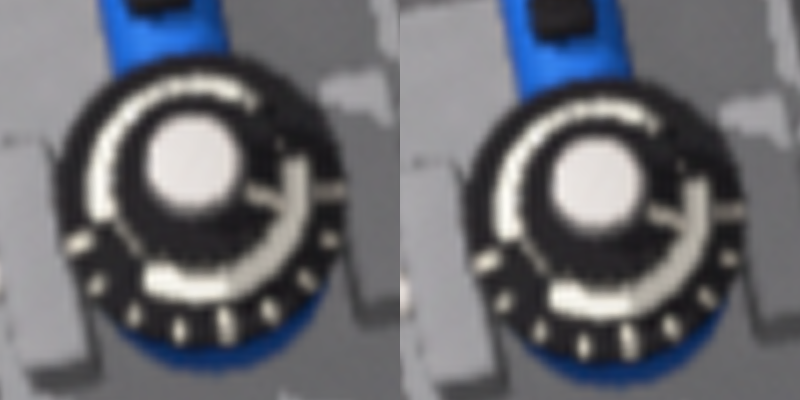

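The handle lies flat on the mat: ring top at 39 = 5 + 34 mm, x 363 to 535 and y -325 to -252, well inside. In the rectified view the long marks sit at (330,190) = 1, (226,325) = 5 and (80,242) = 9, so the drill's yaw is about 0.205. The pointer is near mark 2, around (665,217) on the right. Next I go above the collar.

```bash
python3 -c "
from h import *
go([587.3,28.7,180],1.4)"
```

```text
[ 0.1918 -0.2979  0.0174] [ -0.1   0.  -71.4]
```

>>> step_arm(deltas=[0.8,0.03,-0.047,0,0,0,-10,0.8,0.06,-0.094,0,0,0,-20,0.8,0.1,-0.155,0,0,0,-30,0.8,0.13,-0.202,0,0,0,-40,0.8,0.16,-0.249,0,0,0,-50,0.8,0.18,-0.28,0,0,0,-60,0.8,0.192,-0.298,0,0,0,-71.4,0.8,0.192,-0.298,0.017,0,0,-71.4,0.8,0.192,-0.298,0.017,0,0,-71.4,0.8,0.192,-0.298,0.017,0,0,-71.4,0.8,0.192,-0.298,0.017,0,0,-71.4])

```text
clock: 18.48
tcp_pos: [588.1, 27.7, 181.6]
orientation: [3.141, 0.0, 1.398]
wrist_force: [-0.3, -0.8, -0.2]
width: 73.3
gripper_force: 0.0
```

```bash
cat > rect.py <<'E'
from h import *
import sys
def rectify(p,z,c=(587.3,28.7),s=.2,N=400):
    g=np.mgrid[0:N,0:N];X=np.stack([c[0]+(N/2-g[0])*s,c[1]+(N/2-g[1])*s,np.full((N,N),z)],-1)
    q=px(p,X).reshape(N,N,2).astype(np.float32)
    return cv2.remap(p['image'],q[...,0],q[...,1],cv2.INTER_CUBIC)
p=cam(sys.argv[1])
A,B=rectify(p,120),rectify(p,155)
for I in (A,B): cv2.drawMarker(I,(200,200),(255,0,0),0,10)
cv2.imwrite('pics/'+sys.argv[2],np.hstack([A,B])[...,::-1])
o=r.get_obs();print(o['clock'],o['tcp_pos'],o['orientation'],o['width'],o['joints'])
C=cloud(p);m=(abs(C[...,2]-178)<3)&(np.hypot(C[...,0]-587,C[...,1]-29)<25);print('chuck',C[m].mean(0) if m.any() else None, m.sum())
go([587.3,28.7,106.5],1.4)
E
python3 rect.py wrist rw.png
```

```text
18.525 [588.22681381  27.90629993 181.7221314 ] [3.14081329e+00 2.39682235e-04 1.39839363e+00] 73.61743296217846 [ 0.3198301   0.47258346 -0.65918262  1.64290572  0.31345017  1.13348797
 -0.5927178 ]
chuck [589.83811682  28.27655629 176.84367747] 816
[ 0.0006 -0.0011  0.0752] [ 0.   0.  -0.1]
```

View pics/rw.png

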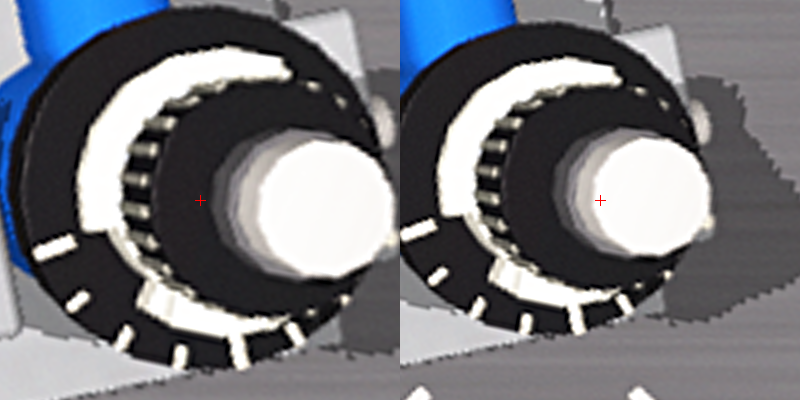

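I see from this that I've now viewed 11 pictures, one over the limit of 10, so I'll view no more and work from numbers only. The wrist view hides the pointer behind the chuck, so I'll get it from the top-view pixels.

```bash
cat > ptr.py <<'E'
import numpy as np,cv2
def prof(I,s,psi=.205,radii=np.arange(15,20.1,.5)):
    """bright angular peaks on the collar top -> collar angle"""
    I=cv2.cvtColor(I,cv2.COLOR_RGB2GRAY).astype(np.float32);c=I.shape[0]/2
    q=np.arange(-.3,3.1,.05);a=np.pi+1.4-q+psi
    for r0 in (15,16.5,18,19.5):
        u=c-r0*np.sin(a)/s;v=c-r0*np.cos(a)/s
        b=cv2.remap(I,u.astype(np.float32)[None],v.astype(np.float32)[None],1)[0]
        print(r0,' '.join(f'{x:.2f}:{int(y)}' for x,y in zip(q,b) if y>85))
if __name__=="__main__":
    prof(cv2.imread('pics/rect.png')[:,400:,::-1],.25)
E
python3 ptr.py
```

```text
15 0.15:88 0.20:112 0.25:129 0.30:136 0.35:126 0.40:102
16.5 0.15:88 0.20:116 0.25:138 0.30:142 0.35:125 0.40:96
18 0.20:109 0.25:132 0.30:135 0.35:114
19.5 0.20:99 0.25:123 0.30:133 0.35:120 0.40:85
```

>>> step_arm(deltas=[0.8,0.0006,-0.0009,0.03,0,0,0,0.8,0.0006,-0.0009,0.055,0,0,0,0.8,0.0006,-0.0009,0.07,0,0,0,0.8,0.0006,-0.0009,0.074,0,0,0,0.8,0.0006,-0.0009,0.074,0,0,0])

```text
clock: 19.15
tcp_pos: [587.7, 29.4, 107.8]
orientation: [3.141, -0.0, 1.4]
wrist_force: [-0.4, -0.7, 0.4]
width: 73.4
gripper_force: 0.0
```

The pointer peak reads 0.29, so mark 2 (0.35), and it needs 1.75 rad clockwise. Closing on the collar.

>>> step_arm(deltas=[0,0,0,0.001,0,0,0,0,0,0,0.001,0,0,0,0,0,0,0.001,0,0,0,0,0,0,0.001,0,0,0,0,0,0,0.001,0,0,0,0,0,0,0.001,0,0,0,0,0,0,0.001,0,0,0], grip_force=30)

```text
clock: 20.02
tcp_pos: [589.1, 29.1, 106.8]
orientation: [3.139, -0.001, 1.4]
wrist_force: [6.3, -0.9, -1.9]
width: 41.1
gripper_force: 30.0
```

>>> step_arm(deltas=[0,0,0.0015,0,0,0,0,0,0,0.0015,0,0,0,6,0,0,0.0015,0,0,0,13,0,0,0.0015,0,0,0,20,0,0,0.0015,0,0,0,27,0,0,0.0015,0,0,0,34,0,0,0.0015,0,0,0,40,0,0,0.0015,0,0,0,40,0,0,0.0015,0,0,0,40])

```text
clock: 21.15
tcp_pos: [589.4, 28.9, 106.7]
orientation: [3.141, -0.001, 0.704]
wrist_force: [2.6, -2.1, 3.0]
width: 41.6
gripper_force: 30.0
```

```bash
python3 -c "
from h import *
o=r.get_obs();print(o['clock'],o['tcp_pos'],o['orientation'],o['wrist_force'],o['torque'],o['width'],o['joints'])"
```

```text
21.15 [589.4378983   28.88414219 106.67910818] [ 3.14070072e+00 -7.81605787e-04  7.04167658e-01] [ 2.62163062 -2.1272559   2.9753171 ] [-0.34932329 -0.59649556  0.00212647] 41.56101824758518 [ 0.18033032  0.50995671 -0.45609038  1.7387798   0.26734347  0.95350186
 -1.24784027]
```

>>> step_arm(deltas=[0,0,0,0,0,0,6,0,0,0,0,0,0,13,0,0,0,0,0,0,20,0,0,0,0,0,0,27,0,0,0,0,0,0,34,0,0,0,0,0,0,41,0,0,0,0,0,0,48,0,0,0,0,0,0,55,0,0,0,0,0,0,60.3,0,0,0,0,0,0,60.3,0,0,0,0,0,0,60.3])

```text
clock: 22.52
tcp_pos: [589.6, 28.3, 106.7]
orientation: [3.141, -0.002, -0.349]
wrist_force: [4.6, -3.5, 2.6]
width: 41.4
gripper_force: 30.0
```

```bash
cat > chk.py <<'E'
from h import *
from ptr import prof
o=r.get_obs();print(o['clock'],o['tcp_pos'],o['orientation'],o['wrist_force'],o['torque'],o['width'])
import sys
for n in sys.argv[1:]:
    p=cam(n);N=400;s=.25
    g=np.mgrid[0:N,0:N];X=np.stack([587.3+(200-g[0])*s,28.7+(200-g[1])*s,np.full((N,N),155)],-1)
    q=px(p,X).reshape(N,N,2).astype(np.float32)
    print(n);prof(cv2.remap(p['image'],q[...,0],q[...,1],cv2.INTER_CUBIC),s)
E
python3 chk.py
```

```text
22.525 [589.57368675  28.31129213 106.66933775] [ 3.14146533e+00 -1.55822096e-03 -3.49088055e-01] [ 4.55786633 -3.49406538  2.59041607] [-0.49256821 -0.80687799  0.01417701] 41.44430130165525
```

Turned 1.749 rad in all. Release, rise and retreat, then check the pointer from above.

>>> step_arm(deltas=[0.8,0,0,0,0,0,0,0.8,0,0,0,0,0,0,0.8,0,0,0,0,0,0,0.8,0,0,0,0,0,0,0.8,0,0,-0.03,0,0,0,0.8,0,0,-0.08,0,0,0,0.8,0,0,-0.12,0,0,0,0.8,-0.1,0.06,-0.13,0,0,0,0.8,-0.1,0.12,-0.13,0,0,0,0.8,-0.1,0.18,-0.13,0,0,0,0.8,-0.1,0.25,-0.13,0,0,0,0.8,-0.1,0.25,-0.13,0,0,0,0.8,-0.1,0.25,-0.13,0,0,0])

```text
clock: 24.15
tcp_pos: [407.5, -174.3, 236.5]
orientation: [3.141, -0.0, -0.356]
wrist_force: [0.2, -0.2, -0.1]
width: 73.1
gripper_force: 0.0
```

```bash
python3 chk.py top side; python3 -c "
from h import *
p=cam('top');C=cloud(p);im=p['image'].astype(int)
for l in ('pipe_sleeve','steel_cup','screwdriver'):print(l,mark(p,l)[:2])
m=(C[...,2]>18)&(C[...,1]<-200)&(C[...,1]>-400)&(C[...,0]>300)&(C[...,0]<600)&(C[...,2]<60);P=C[m];print('on mat',len(P),P.min(0),P.max(0))"
```

```text
24.15 [ 407.5432941  -174.25165251  236.47702264] [ 3.14071377e+00 -1.64895452e-04 -3.55865814e-01] [ 0.23480405 -0.2274592  -0.13979226] [0.04787751 0.0185697  0.01209426] 73.14494246002792
top
15 2.00:106 2.05:151 2.10:195 2.15:218 2.20:204 2.25:160 2.30:110
16.5 2.00:106 2.05:157 2.10:198 2.15:214 2.20:188 2.25:134 2.30:88
18 2.00:103 2.05:149 2.10:197 2.15:211 2.20:180 2.25:126
19.5 2.00:97 2.05:149 2.10:203 2.15:215 2.20:176 2.25:117 3.00:88 3.05:96
side
15 -0.30:239 -0.25:238 -0.20:236 -0.15:235 -0.10:231 -0.05:227 -0.00:220 0.05:204 0.10:190 0.15:170 0.20:150 0.25:136 0.30:117 0.35:100 0.40:88 1.80:89 1.85:111 1.90:132 1.95:158 2.00:186 2.05:202 2.10:209 2.15:206 2.20:196 2.25:179 2.30:154 2.35:127 2.40:106
16.5 -0.30:240 -0.25:240 -0.20:239 -0.15:238 -0.10:235 -0.05:233 -0.00:224 0.05:209 0.10:189 0.15:162 0.20:142 0.25:120 0.30:102 0.35:88 1.85:98 1.90:127 1.95:163 2.00:188 2.05:205 2.10:216 2.15:214 2.20:201 2.25:176 2.30:150 2.35:118 2.40:87
18 -0.30:239 -0.25:239 -0.20:239 -0.15:238 -0.10:237 -0.05:234 -0.00:225 0.05:216 0.10:189 0.15:162 0.20:132 0.25:110 0.30:93 1.85:91 1.90:118 1.95:148 2.00:178 2.05:210 2.10:221 2.15:219 2.20:205 2.25:178 2.30:142 2.35:112
19.5 -0.30:239 -0.25:239 -0.20:238 -0.15:238 -0.10:238 -0.05:235 -0.00:231 0.05:216 0.10:187 0.15:152 0.20:122 0.25:105 0.30:92 0.35:89 0.40:86 0.45:86 0.50:89 0.55:89 0.60:88 0.65:92 0.70:97 0.75:99 0.80:101 0.85:101 0.90:100 0.95:100 1.00:101 1.05:100 1.10:101 1.15:100 1.20:98 1.25:97 1.30:95 1.35:91 1.40:89 1.45:91 1.50:94 1.55:98 1.60:99 1.65:97 1.70:96 1.75:91 1.80:87 1.85:91 1.90:103 1.95:127 2.00:163 2.05:188 2.10:207 2.15:213 2.20:202 2.25:176 2.30:147 2.35:109
pipe_sleeve [(0.74, array([180.4, 226.3]))]
steel_cup [(0.95, array([211. , 160.9]))]
screwdriver [(0.89, array([464.3, 167.5])), (0.17, array([175.9, 300.4]))]
on mat 352 [ 474.29067147 -325.53777608   18.11777034] [ 535.21737619 -251.62272315   46.97769631]
```

The pointer reads 2.13 in both views, so it's at mark 7 (2.10). The other things are where they were.

```bash
python3 -c "
from rig import r
print(r.sign_off())"
```

```text
the job is handed in; nothing more can be done
None
```

The job is handed in: the handle was unlocked and lies flat on the mat, the clutch collar is at mark 7 (about 2.13 rad against 2.10), and the cup, screwdriver and sleeve were not touched. My first grasp missed because the TCP reading sat about 30 mm below the real fingertips, and I viewed 11 pictures, one over the limit of 10.

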